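# Cold cassette into its carrier case with tongs

### The job

The taller metal cassette in the chill box is too cold to touch: take the spring tongs from their stand, lift that cassette out with them and slide it upright down into the slot of the carrier case until it is fully home, without letting it drop. Then put the tongs back in their stand, jaws down, and let go. Never touch the cassette with the gripper itself, and leave the small cassette and everything else on the bench where it is.

Things in the scene. Friction and masses are not known exactly. Their poses are not given: they have to be found in the camera images.
- tongs: Steel spring tongs with black grips, 140 mm tall, upright, jaws down, 0.15 kg. Origin: midway between the jaws at their underside; z up to the bridge at the top (122 to 140 mm up, 18 mm wide in y). Two arms at +y and -y slide straight towards each other along y when squeezed, equally; springs push them apart (0 N free, 7 N when squeezed on the cassette).
- tongs_grip (a point): Midway between the black grips, 102 mm above the tongs' origin: hold here from above, fingers closing along the tongs' y. Grips 26 mm wide in x, 78 to 122 mm above the origin; 64 mm over both when free, 40 mm when squeezed on the cassette; at about 52 mm the tongs are held with the jaws 26 mm apart (jaw gap = width over grips - 26 mm).
- tongs_jaws (a point): Midway between the jaws, 18 mm above the tongs' origin. Jaws: flat plates 40 mm wide in x, 36 mm tall (0 to 36 mm above the origin), 7 mm thick, 38 mm apart when free.
- cassette: The cassette to be moved: flat plain aluminium slab 80 mm (x) by 14 mm (y) by 100 mm tall (z), 0.18 kg, standing upright in one of the two slots of the chill box. Origin: centre of its underside. The upper 35 mm or so is what the tongs should hold, across y.
- small_cassette: A smaller aluminium cassette, 60 (x) by 14 (y) by 60 mm tall, standing in the other slot of the chill box; leave it alone. Origin: centre of its underside.
- chillbox: White open insulated box fixed to the bench, 170 (x) by 150 (y) by 55 mm tall, walls 12 mm, inner floor 12 mm above the bench. Two slots along x at y = +34 and -34 mm, each 17 mm wide between ribs that rise to 42 mm above the bench; either cassette may be in either slot. Origin: centre of its underside.
- chill_floor (a point): Centre of the chill box's inner floor, 12 mm above the bench; axes of the box.
- case: Grey carrier case fixed to the bench: foot plate 140 (x) by 85 mm (y), 8 mm thick, with steel latches and an upright sleeve 105 by 39 mm open at the top. Its slot is 84.5 mm (x) by 18.5 mm (y), 52 mm deep, plus flared lips whose tops are 66 mm above the bench (mouth about 5 mm wider each side). Origin: centre of its underside.
- case_floor (a point): Centre of the slot's floor in the carrier case, 8 mm above the bench; x along the slot. The fully home cassette has its origin here and stands about 42 mm out of the case.
- stand: Grey tongs stand fixed to the bench: foot 90 by 110 mm, with an open-topped well 50 mm (x) by 72 mm (y) inside, walls 8 mm, floor 8 mm and rim 55 mm above the bench. Origin: centre of its underside.
- stand_floor (a point): Centre of the floor of the stand's well, 8 mm above the bench; the tongs' origin is here when they are in the stand, their y along the well's y.
- tube_rack: Bystander: green tube rack, 75 by 110 by 35 mm. Origin: centre of its underside.
- tip_box: Bystander: clear pipette-tip box with a blue lid, 85 by 120 by 58 mm. Origin: centre of its underside.
- wash_bottle: Bystander: white wash bottle, 64 mm wide, 160 mm tall. Origin: centre of its underside.
- reagent_jar: Bystander: amber jar, 70 mm wide, 85 mm tall. Origin: centre of its underside.
- marker_pen: Bystander: black marker pen, 14 mm thick, 120 mm long, lying on the bench.
Not all that is in view belongs to the job. What is shaped like the tongs but pink or yellow is not meant.

How it is judged:
By the outcome, as a careful person would: the job done as asked, in the order asked, and still so for the second after the job is handed in, with the robot touching nothing.
It also fails if it takes over 64 s, if anything falls off the work surface, if the arm or the gripper's body presses on something with over 40 N, if the wrist force passes 120 N, or if a joint passes its speed limit or range.

### The arm

A 6-joint arm with a two-finger parallel gripper is mounted at the origin on the work surface. World frame = base frame: x ahead of the robot, y to its left, z up, the work surface at z = 0. Lengths are in m, angles in degrees, forces in N, time in s.
With the tool pointing down it reaches from about 0.275 to 0.875 m from the base axis. Payload 12.5 kg.
Tool frame: the origin (TCP) lies on the centre line of the jaws, within the pads' length; the fingertips stand 11 mm ahead of it and the grasp point (between the pads) lies 8 mm behind it; z points along the fingers, y is the line along which they close (so a half turn about z gives the same grasp; the last joint's range is limited). The gripper opens to 85 mm and grips with 20 to 120 N. Pads are 22 mm wide; open, the fingers measure 114 mm over their backs; the gripper's body (76 mm by 85 mm) begins 54 mm behind the grasp point. The pads swing forward as they close: fully open they stand 13 mm farther back than shut.
Start: joints at [-79.389, 20.094, 94.641, -0, 65.266, -4.847], TCP at [0.147, -0.53, 0.242] pointing down, gripper open.
Joint ranges: [-157.81, 157.81], [-45, 120.19], [0.68, 151.7], [-89.99, 269.99], [4.06, 180], [-164.3, 164.3]. Speed limits (degrees/s): [127.2, 127.2, 159.86, 180, 180, 180].

### API

Orientations are given as a 3x3 rotation matrix whose columns are the frame's x, y, z axes.
In Python, from rig import monitor, vision, finish_job gives the robot as it stands.
- The arm moves only by the tool move_arm, never from a script. Its argument "rows" is a list of rows, each an object of numbers: "wx", "wy", "wz": the turn, a rotation vector about the tool's x, y, z in rad; "tx", "ty", "tz": the shift along the tool's x, y, z in cm; "hand": the closure, from 0 (fully open) to 1 (shut). In form: [{"wx": .., "wy": .., "wz": .., "tx": .., "ty": .., "tz": .., "hand": ..}, ...]. A call has 1 to 12 rows; each row is the pose to reach, as a shift and turn from the pose commanded when the call began, along the tool's axes at that moment; what a row does not reach only later rows make up. A row lasts 1/12 s, in which the tool goes at most 41.7 mm and 7.16 degrees, less where a joint would pass 70% of its speed; a pose out of reach is approached as far as the arm can. A call with a gripper value outside its range is refused whole. The fingers move at their own pace and stop on an object; "force" is the grip in N (left out, the last holds). Time passes only in rows, so rows that repeat a pose let the fingers close. It gives the time, the measured TCP pose, the force, the opening and the grip force at its end, in the units of the state.
- monitor.read_state(): the state, without advancing time (a new reading comes with each control period).
- vision.grab_frame(name): name is "scene" or "top"; returns the picture (420x560x3 uint8, red, green, blue); there is no depth.
- vision.camera_params(name): a dict with "fx", "fy", "cx", "cy" (pixels), "R" (3x3) and "t" (3): a world point X has camera coordinates R X + t. Camera axes: x right, y down, z forward; pixel columns grow to the right and rows downward; lengths in m; the calibration is good to about 2 mm. A picture is of the moment at which its call begins. camera_params takes no time and is no camera call.
- finish_job(): hands the job in; it is judged then, once.
The state is a dict: "time_s": time; "joint_pos": joint angles; "joint_velocities": joint speeds; "tau": joint torques, N m; "tcp_pos": TCP position; "tool_rot": TCP orientation; "force": force on the tool from outside, world axes, zero at the start; "wrist_torque": the same for the moment, N m; "gripper_width": opening from 0.0 (shut) to 1.0 (fully open); "grip_force": force on a finger pad.
Only numpy, scipy, OpenCV 4.12 (cv2) and the standard library are available. Lean on these libraries where they do the work, as an engineer would, in place of code of your own. Each camera call takes 0.05 s, during which the arm holds its last target. There are 200 camera calls.

## Working session

There is one attempt and no reset: what is moved stays moved. The work goes in short steps, Python scripts to look and compute and a tool call to move; the robot and the scene stay as the last step left them, time stands still between calls to the robot, and variables do not carry over. Pictures are saved under pics/ and viewed, at most 10 in all, crops included, and the job is handed in when it is done.

Besides the shell and the picture viewer there is one more tool, called as a command line: name --argument value ..., lists and objects as JSON in quotes. move_arm: Moves the arm, as the interface text tells. Its arguments: {"type":"object","properties":{"rows":{"type":"array"},"force":{"type":"number"}},"required":["rows"]}

```bash
mkdir -p pics
python3 - <<'E'
from rig import monitor, vision
import cv2, numpy as np
for n in ("top","scene"):
    im=vision.grab_frame(n); cv2.imwrite(f"pics/{n}0.png",cv2.resize(im[:,:,::-1],(800,600),interpolation=cv2.INTER_CUBIC))
    np.save(f"pics/{n}0.npy",im)
    c=vision.camera_params(n); print(n,c)
s=monitor.read_state(); print(s)
E
```

```text
top {'fx': 522.6514966058961, 'fy': 522.6514966058961, 'cx': 279.01839894678966, 'cy': 205.17257190422794, 'R': array([[-0.0056255 , -0.99996849, -0.0056019 ],
       [-0.9873864 ,  0.00644095, -0.158198  ],
       [ 0.1582291 ,  0.0046413 , -0.98739152]]), 't': array([-0.00931311,  0.55317367,  1.40704804])}
scene {'fx': 513.958326768852, 'fy': 513.958326768852, 'cx': 270.89007316523066, 'cy': 223.0592592903375, 'R': array([[ 7.70757851e-01,  6.37128138e-01, -2.66539722e-04],
       [ 4.57337863e-01, -5.53549971e-01, -6.96006112e-01],
       [-4.43592621e-01,  5.36330277e-01, -7.18035807e-01]]), 't': array([-0.42523145, -0.18570822,  1.57987405])}
{'time_s': 0.1, 'joint_pos': array([-7.93885229e+01,  2.01210606e+01,  9.46713858e+01,  2.92441088e-03,
        6.52656068e+01, -4.84707595e+00]), 'joint_velocities': array([-0.00318163, -0.02005793, -0.01911822,  0.05713655,  0.04890011,
        0.06045535]), 'tau': array([ 9.74724862e-04, -5.06831932e+01, -2.91877055e+01, -2.15338719e-05,
        2.62411806e-03, -2.17941982e-05]), 'tcp_pos': array([ 0.14658514, -0.5298261 ,  0.24182665]), 'tool_rot': array([[ 9.63829225e-01,  2.66520553e-01, -1.41017097e-04],
       [ 2.66520557e-01, -9.63828711e-01,  1.00442708e-03],
       [ 1.31784133e-04, -1.00568013e-03, -9.99999486e-01]]), 'force': array([-0.52132633, -0.28873483,  0.81365048]), 'wrist_torque': array([-0.00637909,  0.03347261,  0.04318432]), 'grip_force': 0.0, 'gripper_width': 0.9989881792378107}
```

View pics/top0.png

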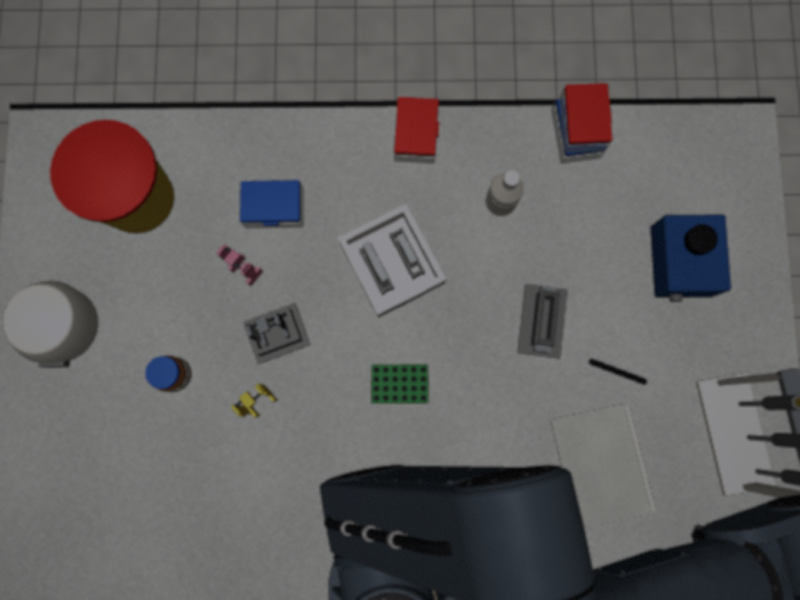

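View pics/scene0.png

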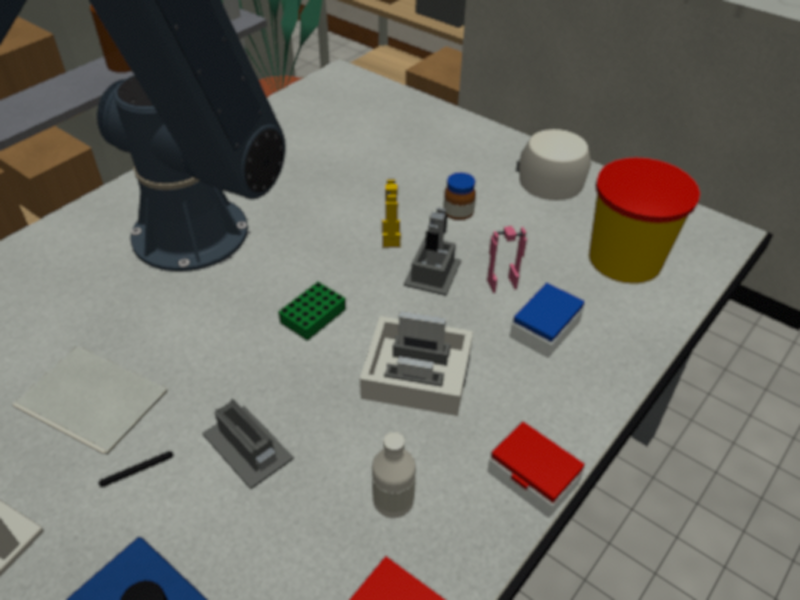

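The top view shows the stand with the tongs at (275,330), the chill box at (392,260) and the case at (543,320). The taller cassette is in the left slot, at (375,268). Next I'll zoom in for corner positions.

Run:
```python
import cv2, numpy as np
im=np.load("pics/top0.npy")
a=im[140:260,160:320]; b=im[190:260,355:405]
o=cv2.resize(a,None,fx=5,fy=5,interpolation=cv2.INTER_CUBIC)
cv2.imwrite("pics/c1.png",cv2.convertScaleAbs(o,alpha=1.5)[:,:,::-1])
s=np.load("pics/scene0.npy")
c=s[135:300,250:340]; c=cv2.resize(c,None,fx=3.6,fy=3.6,interpolation=cv2.INTER_CUBIC)
b=cv2.resize(b,None,fx=8,fy=8,interpolation=cv2.INTER_CUBIC)
o=np.zeros((600,800,3),np.uint8); o[:560,:400]=b; o[:594,400:724]=c
cv2.imwrite("pics/c2.png",cv2.convertScaleAbs(o,alpha=1.5)[:,:,::-1])
```

```text
(no output)
```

View pics/c1.png

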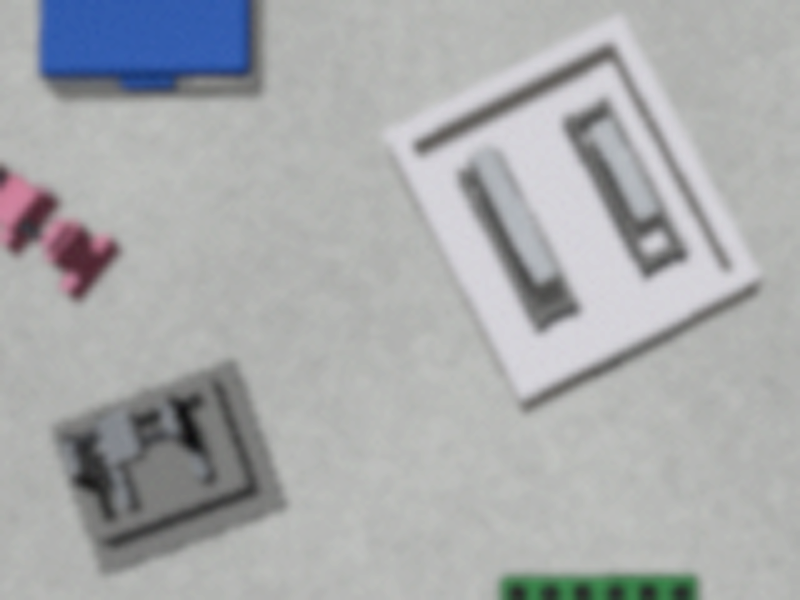

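View pics/c2.png

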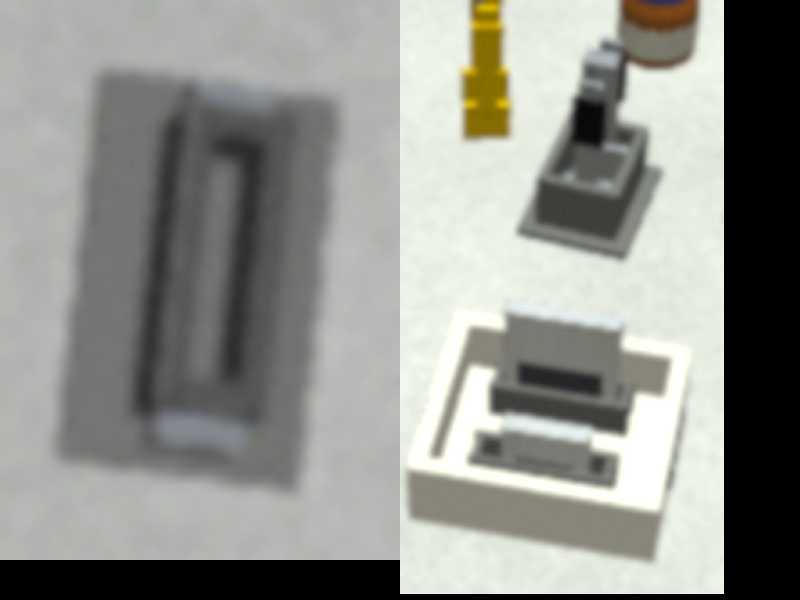

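```bash
cat > h.py <<'E'
import numpy as np
from rig import monitor, vision
from scipy.optimize import least_squares
def ray(n,uv,z):
    c=vision.camera_params(n); R=c["R"];o=-R.T@c["t"]
    d=R.T@np.array([(uv[0]-c["cx"])/c["fx"],(uv[1]-c["cy"])/c["fy"],1]); return (o+d*(z-o[2])/d[2])[:2]
def proj(n,X):
    c=vision.camera_params(n); p=(c["R"]@np.asarray(X,float).T).T+c["t"]
    return np.c_[p[:,0]/p[:,2]*c["fx"]+c["cx"],p[:,1]/p[:,2]*c["fy"]+c["cy"]]
def fit(n,uv,z,dx,dy,yaw0):
    """rectangle fit, corners ordered along (+-,--) any cyclic order resolved by nearest"""
    P=np.array([ray(n,u,z) for u in uv]); c0=P.mean(0)
    L=np.array([[1,1],[1,-1],[-1,-1],[-1,1]])*[dx/2,dy/2]
    def rect(p):
        c,s=np.cos(p[2]),np.sin(p[2]); return p[:2]+L@np.array([[c,s],[-s,c]])
    R=rect([*c0,np.radians(yaw0)]); idx=[np.argmin(np.linalg.norm(R-q,axis=1)) for q in P]
    r=least_squares(lambda p:(rect(p)[idx]-P).ravel(),[*c0,np.radians(yaw0)])
    print(idx,"xy",r.x[:2].round(4),"yaw",np.degrees(r.x[2]).round(2),"res mm",(r.fun*1e3).round(1)); return r.x
def goto(x,y,z,yaw):
    """shift (cm, tool axes) and wz (rad) to TCP xyz with tool-x at yaw deg, tool down"""
    s=monitor.read_state();R=s["tool_rot"];d=R.T@(np.array([x,y,z])-s["tcp_pos"])*100
    cur=np.degrees(np.arctan2(R[1,0],R[0,0])); dy=(yaw-cur+90)%180-90
    print("t",d.round(2),"wz",-np.radians(dy).round(4),"dyaw",dy.round(2),"tilt",R[:,2].round(4),"q",s["joint_pos"].round(1),"t",s["time_s"])
E
python3 - <<'E'
from h import *
c1=lambda L:[(160-.5+(x+.5)/5,140-.5+(y+.5)/5) for x,y in L]
c2=lambda L:[(355-.5+(x+.5)/8,190-.5+(y+.5)/8) for x,y in L]
fit("top",c1([(52,425),(235,362),(288,505),(103,573)]),.006,.09,.11,20)
fit("top",c1([(388,135),(620,15),(760,280),(525,402)]),.055,.17,.15,30)
fit("top",c1([(468,155),(497,145),(558,275),(530,285)]),.112,.08,.014,25)
fit("top",c2([(100,72),(338,98),(298,490),(58,460)]),.008,.14,.085,-5)
for q,z in (((120,435),.148),((150,428),.148)): print(ray("top",c1([q])[0],z))
E
```

```text
[np.int64(0), np.int64(1), np.int64(2), np.int64(3)] xy [0.4817 0.2298] yaw 19.91 res mm [-0.1 -0.2  1.9 -0.3 -1.   0.3 -0.8  0.2]
[np.int64(0), np.int64(1), np.int64(2), np.int64(3)] xy [6.196e-01 2.000e-04] yaw 27.09 res mm [ 0.   2.4  0.1 -1.2  0.5 -2.4 -0.7  1.2]
[np.int64(0), np.int64(1), np.int64(2), np.int64(3)] xy [0.6035 0.0314] yaw 24.61 res mm [ 0.7 -1.1  1.2  1.7 -0.7  0.8 -1.2 -1.4]
[np.int64(0), np.int64(1), np.int64(2), np.int64(3)] xy [ 0.502  -0.2959] yaw -7.76 res mm [ 0.8  0.3 -0.7  0.3 -0.3 -0.5  0.2 -0. ]
[0.48246881 0.23148438]
[0.48598089 0.21618315]
```

```bash
python3 -c "
from h import *
goto(.482,.230,.245,20)"
```

```text
t [ 52.58 -64.3   -0.25] wz -0.0793 dyaw 4.54 tilt [-1.e-04  1.e-03 -1.e+00] q [-79.4  20.1  94.7   0.   65.3  -4.8] t 0.1
```

move_arm --rows '[{"tx": 52.6,"ty": -64.3,"tz": -0.3,"wz": -0.079,"hand": 0},{"tx": 52.6,"ty": -64.3,"tz": -0.3,"wz": -0.079,"hand": 0},{"tx": 52.6,"ty": -64.3,"tz": -0.3,"wz": -0.079,"hand": 0},{"tx": 52.6,"ty": -64.3,"tz": -0.3,"wz": -0.079,"hand": 0},{"tx": 52.6,"ty": -64.3,"tz": -0.3,"wz": -0.079,"hand": 0},{"tx": 52.6,"ty": -64.3,"tz": -0.3,"wz": -0.079,"hand": 0},{"tx": 52.6,"ty": -64.3,"tz": -0.3,"wz": -0.079,"hand": 0},{"tx": 52.6,"ty": -64.3,"tz": -0.3,"wz": -0.079,"hand": 0},{"tx": 52.6,"ty": -64.3,"tz": -0.3,"wz": -0.079,"hand": 0},{"tx": 52.6,"ty": -64.3,"tz": -0.3,"wz": -0.079,"hand": 0},{"tx": 52.6,"ty": -64.3,"tz": -0.3,"wz": -0.079,"hand": 0},{"tx": 52.6,"ty": -64.3,"tz": -0.3,"wz": -0.079,"hand": 0}]'

```text
invalid input at $.rows[0]: expected keys wx, wy, wz, tx, ty, tz, hand
```

```bash
python3 -c "
from h import *
goto(.482,.230,.245,20)"
```

```text
t [ 52.58 -64.3   -0.25] wz -0.0793 dyaw 4.54 tilt [-1.e-04  1.e-03 -1.e+00] q [-79.4  20.1  94.7   0.   65.3  -4.8] t 0.1
```

move_arm --rows '[{"wx": 0,"wy": 0,"tx": 52.6,"ty": -64.3,"tz": -0.3,"wz": -0.079,"hand": 0},{"wx": 0,"wy": 0,"tx": 52.6,"ty": -64.3,"tz": -0.3,"wz": -0.079,"hand": 0},{"wx": 0,"wy": 0,"tx": 52.6,"ty": -64.3,"tz": -0.3,"wz": -0.079,"hand": 0},{"wx": 0,"wy": 0,"tx": 52.6,"ty": -64.3,"tz": -0.3,"wz": -0.079,"hand": 0},{"wx": 0,"wy": 0,"tx": 52.6,"ty": -64.3,"tz": -0.3,"wz": -0.079,"hand": 0},{"wx": 0,"wy": 0,"tx": 52.6,"ty": -64.3,"tz": -0.3,"wz": -0.079,"hand": 0},{"wx": 0,"wy": 0,"tx": 52.6,"ty": -64.3,"tz": -0.3,"wz": -0.079,"hand": 0},{"wx": 0,"wy": 0,"tx": 52.6,"ty": -64.3,"tz": -0.3,"wz": -0.079,"hand": 0},{"wx": 0,"wy": 0,"tx": 52.6,"ty": -64.3,"tz": -0.3,"wz": -0.079,"hand": 0},{"wx": 0,"wy": 0,"tx": 52.6,"ty": -64.3,"tz": -0.3,"wz": -0.079,"hand": 0},{"wx": 0,"wy": 0,"tx": 52.6,"ty": -64.3,"tz": -0.3,"wz": -0.079,"hand": 0},{"wx": 0,"wy": 0,"tx": 52.6,"ty": -64.3,"tz": -0.3,"wz": -0.079,"hand": 0}]'

```text
time_s: 1.1
tcp_pos: [0.3487, -0.0706, 0.2442]
tool_rot: [[0.94, 0.341, 0.0], [0.341, -0.94, -0.0], [0.0, 0.0, -1.0]]
force: [0.5, -2.2, 0.5]
gripper_width: 0.998
grip_force: 0.0
```

```bash
python3 -c "
from h import *
goto(.482,.230,.245,20)"
```

```text
t [ 22.79 -23.71  -0.08] wz -0.0006 dyaw 0.03 tilt [ 4.e-04 -2.e-04 -1.e+00] q [-19.   -1.2 120.2  -0.   61.   51.1] t 1.1
```

move_arm --rows '[{"wx": 0,"wy": 0,"wz": 0,"tx": 22,"ty": -23,"tz": 0,"hand": 0},{"wx": 0,"wy": 0,"wz": 0,"tx": 22,"ty": -23,"tz": 0,"hand": 0},{"wx": 0,"wy": 0,"wz": 0,"tx": 22,"ty": -23,"tz": 0,"hand": 0},{"wx": 0,"wy": 0,"wz": 0,"tx": 22,"ty": -23,"tz": 0,"hand": 0},{"wx": 0,"wy": 0,"wz": 0,"tx": 22,"ty": -23,"tz": 0,"hand": 0},{"wx": 0,"wy": 0,"wz": 0,"tx": 22,"ty": -23,"tz": 0,"hand": 0},{"wx": 0,"wy": 0,"wz": 0,"tx": 22,"ty": -23,"tz": 0,"hand": 0},{"wx": 0,"wy": 0,"wz": 0,"tx": 22,"ty": -23,"tz": 0,"hand": 0},{"wx": 0,"wy": 0,"wz": 0,"tx": 22,"ty": -23,"tz": 0,"hand": 0},{"wx": 0,"wy": 0,"wz": 0,"tx": 22,"ty": -23,"tz": 0,"hand": 0}]'

```text
time_s: 1.93
tcp_pos: [0.4765, 0.2195, 0.2434]
tool_rot: [[0.939, 0.344, -0.001], [0.344, -0.939, -0.001], [-0.001, 0.0, -1.0]]
force: [0.3, 0.2, -0.3]
gripper_width: 1.0
grip_force: 0.0
```

```bash
python3 -c "
from h import *
goto(.482,.230,.102,20)"
```

```text
t [ 0.89 -0.8  14.13] wz 0.0017 dyaw -0.1 tilt [-1.3e-03 -5.0e-04 -1.0e+00] q [19.6 17.4 98.2 -0.  64.4 89.6] t 1.9333
```

move_arm --rows '[{"wx": 0,"wy": 0,"wz": 0,"tx": 0.8,"ty": -0.7,"tz": 0,"hand": 0},{"wx": 0,"wy": 0,"wz": 0,"tx": 0.8,"ty": -0.7,"tz": 3,"hand": 0},{"wx": 0,"wy": 0,"wz": 0,"tx": 0.8,"ty": -0.7,"tz": 6,"hand": 0},{"wx": 0,"wy": 0,"wz": 0,"tx": 0.8,"ty": -0.7,"tz": 9,"hand": 0},{"wx": 0,"wy": 0,"wz": 0,"tx": 0.8,"ty": -0.7,"tz": 9,"hand": 0},{"wx": 0,"wy": 0,"wz": 0,"tx": 0.8,"ty": -0.7,"tz": 9,"hand": 0}]'

```text
time_s: 2.43
tcp_pos: [0.4816, 0.2273, 0.1539]
tool_rot: [[0.94, 0.341, -0.002], [0.341, -0.94, -0.001], [-0.002, 0.0, -1.0]]
force: [0.6, -0.1, 0.4]
gripper_width: 1.002
grip_force: 0.0
```

Run:
```python
from h import *
import cv2
goto(.482,.230,.102,20)
out=[]
for n,(u,v,w,hh) in (("top",(150,180,100,75)),("scene",(250,110,100,150))):
    im=vision.grab_frame(n)[v:v+hh,u:u+w]; out.append(cv2.resize(im,None,fx=4,fy=4,interpolation=cv2.INTER_CUBIC))
o=np.zeros((600,800,3),np.uint8);o[:300,:400]=out[0];o[:600,400:]=out[1]
cv2.imwrite("pics/g1.png",cv2.convertScaleAbs(o,alpha=1.5)[:,:,::-1])
```

```text
t [ 0.14 -0.24  5.19] wz -0.0013 dyaw 0.07 tilt [-2.2e-03 -8.0e-04 -1.0e+00] q [ 20.3  24.7 101.9  -0.   53.6  90.3] t 2.4333
```

View pics/g1.png

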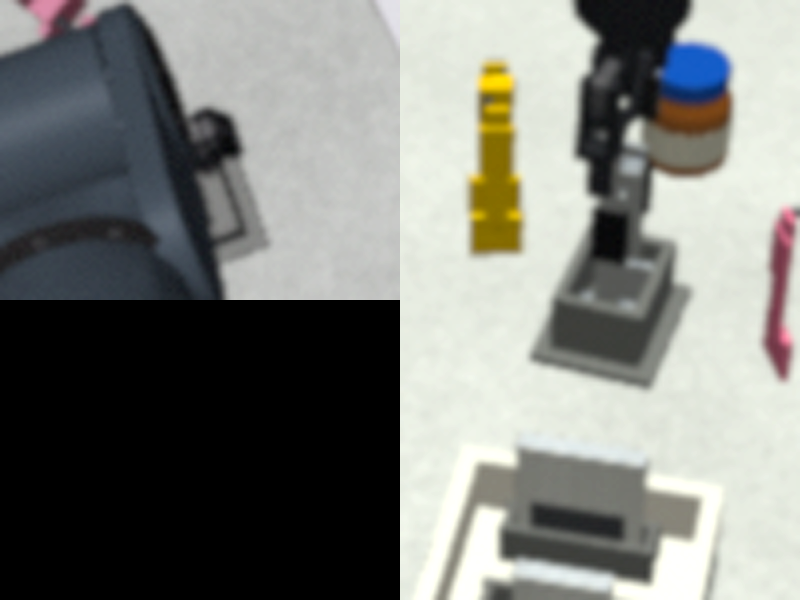

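The scene crop shows the left finger outside the black grip and the bridge top at about pixel (308,150) of the full image. I'll cross-check that against the top-view fit.

Run:
```python
from h import *
print(ray("scene",(308,149.3),.148), proj("scene",[[.482,.230,.148]]))
# rim corners of stand in scene crop c2: well outer (66 x 88) z=.055
f=lambda x,y:(250-.5+(x-400+.5)/4,110-.5+(y+.5)/4)
fit("scene",[f(578,238),f(676,245),f(650,322),f(551,305)],.055,.066,.088,20)
fit("scene",[f(692,290),f(650,384),f(532,357)],.008,.09,.11,20) if 0 else None
for q in ((692,290),(650,382),(532,355)): print(ray("scene",f(*q),.006))
c,s=np.cos(np.radians(20)),np.sin(np.radians(20))
for a in((1,1),(1,-1),(-1,-1),(-1,1)): print(a,np.array([.4817,.2298])+np.array([[c,-s],[s,c]])@(np.array(a)*[.045,.055]))
```

```text
[0.48466099 0.23828714] [[305.36350491 150.37831053]]
[np.int64(3), np.int64(0), np.int64(1), np.int64(2)] xy [0.4861 0.2214] yaw 25.77 res mm [-3.6  7.9 -2.8 -1.8  1.3 -3.5  5.1 -2.6]
[0.50675847 0.29257633]
[0.5407901  0.19454054]
[0.4598078  0.16347001]
(1, 1) [0.50517506 0.296874  ]
(1, -1) [0.54279728 0.19350781]
(-1, -1) [0.45822494 0.162726  ]
(-1, 1) [0.42060272 0.26609219]
```

move_arm --rows '[{"wx": 0,"wy": 0,"wz": 0,"tx": 0.1,"ty": -0.2,"tz": 2.5,"hand": 0},{"wx": 0,"wy": 0,"wz": 0,"tx": 0.1,"ty": -0.2,"tz": 5.2,"hand": 0},{"wx": 0,"wy": 0,"wz": 0,"tx": 0.1,"ty": -0.2,"tz": 5.2,"hand": 0},{"wx": 0,"wy": 0,"wz": 0,"tx": 0.1,"ty": -0.2,"tz": 5.2,"hand": 0.2},{"wx": 0,"wy": 0,"wz": 0,"tx": 0.1,"ty": -0.2,"tz": 5.2,"hand": 0.3},{"wx": 0,"wy": 0,"wz": 0,"tx": 0.1,"ty": -0.2,"tz": 5.2,"hand": 0.4},{"wx": 0,"wy": 0,"wz": 0,"tx": 0.1,"ty": -0.2,"tz": 5.2,"hand": 0.4},{"wx": 0,"wy": 0,"wz": 0,"tx": 0.1,"ty": -0.2,"tz": 5.2,"hand": 0.4},{"wx": 0,"wy": 0,"wz": 0,"tx": 0.1,"ty": -0.2,"tz": 5.2,"hand": 0.4}]' --force 40

```text
time_s: 3.28
tcp_pos: [0.4835, 0.2307, 0.1045]
tool_rot: [[0.94, 0.342, 0.004], [0.342, -0.94, 0.001], [0.004, -0.0, -1.0]]
force: [0.4, -0.6, 6.9]
gripper_width: 0.602
grip_force: 5.7
```

Run:
```python
from h import *
goto(.482,.230,.102,20)
# case check from scene c2-like measure: foot corners in full-view scene0 (800x600 scale .7)
for q in ((205,435),(253,483),(292,458)): print(ray("scene",(q[0]*.7,q[1]*.7),.006))
c,s=np.cos(np.radians(-7.76)),np.sin(np.radians(-7.76))
for a in((1,1),(1,-1),(-1,-1),(-1,1)): print(a,np.array([.502,-.2959])+np.array([[c,-s],[s,c]])@(np.array(a)*[.07,.0425]))
```

```text
t [-0.16  0.01  0.25] wz -0.0003 dyaw 0.02 tilt [ 0.0038  0.0014 -1.    ] q [ 20.5  29.2 103.4  -0.   47.2  90.5] t 3.2833
[ 0.43542323 -0.32856941]
[ 0.56254373 -0.34058838]
[ 0.57700665 -0.26923157]
(1, 1) [ 0.57709748 -0.26324087]
(1, -1) [ 0.56562045 -0.34746247]
(-1, -1) [ 0.42690252 -0.32855913]
(-1, 1) [ 0.43837955 -0.24433753]
```

move_arm --rows '[{"wx": 0,"wy": 0,"wz": 0,"tx": 0,"ty": 0,"tz": -1.5,"hand": 0.4},{"wx": 0,"wy": 0,"wz": 0,"tx": 0,"ty": 0,"tz": -4,"hand": 0.4},{"wx": 0,"wy": 0,"wz": 0,"tx": 0,"ty": 0,"tz": -7,"hand": 0.4},{"wx": 0,"wy": 0,"wz": 0,"tx": 0,"ty": 0,"tz": -10,"hand": 0.4},{"wx": 0,"wy": 0,"wz": 0,"tx": 0,"ty": 0,"tz": -13,"hand": 0.4},{"wx": 0,"wy": 0,"wz": 0,"tx": 0,"ty": 0,"tz": -15.5,"hand": 0.4},{"wx": 0,"wy": 0,"wz": 0,"tx": 0,"ty": 0,"tz": -15.5,"hand": 0.4},{"wx": 0,"wy": 0,"wz": 0,"tx": 0,"ty": 0,"tz": -15.5,"hand": 0.4}]'

```text
time_s: 3.95
tcp_pos: [0.4825, 0.2303, 0.2592]
tool_rot: [[0.94, 0.342, 0.004], [0.342, -0.94, 0.001], [0.004, -0.0, -1.0]]
force: [-0.2, -0.0, -1.8]
gripper_width: 0.601
grip_force: 3.7
```

Run:
```python
from h import *
goto(.604,.031,.255,27)
```

```text
t [ 4.6  22.88  0.43] wz -0.1224 dyaw 7.01 tilt [ 0.0036  0.0014 -1.    ] q [20.5 17.4 95.9  0.  66.5 90.5] t 3.95
```

move_arm --rows '[{"wx": 0,"wy": 0,"wz": -0.02,"tx": 0.8,"ty": 3.5,"tz": 0,"hand": 0.4},{"wx": 0,"wy": 0,"wz": -0.05,"tx": 1.5,"ty": 7,"tz": 0.1,"hand": 0.4},{"wx": 0,"wy": 0,"wz": -0.07,"tx": 2.3,"ty": 11,"tz": 0.2,"hand": 0.4},{"wx": 0,"wy": 0,"wz": -0.1,"tx": 3,"ty": 15,"tz": 0.3,"hand": 0.4},{"wx": 0,"wy": 0,"wz": -0.11,"tx": 3.8,"ty": 19,"tz": 0.4,"hand": 0.4},{"wx": 0,"wy": 0,"wz": -0.122,"tx": 4.6,"ty": 22.9,"tz": 0.4,"hand": 0.4},{"wx": 0,"wy": 0,"wz": -0.122,"tx": 4.6,"ty": 22.9,"tz": 0.4,"hand": 0.4},{"wx": 0,"wy": 0,"wz": -0.122,"tx": 4.6,"ty": 22.9,"tz": 0.4,"hand": 0.4},{"wx": 0,"wy": 0,"wz": -0.122,"tx": 4.6,"ty": 22.9,"tz": 0.4,"hand": 0.4}]'

```text
time_s: 4.7
tcp_pos: [0.6029, 0.0308, 0.252]
tool_rot: [[0.891, 0.453, -0.002], [0.453, -0.891, 0.0], [-0.002, -0.001, -1.0]]
force: [-0.8, -0.5, -0.9]
gripper_width: 0.595
grip_force: 3.7
```

Run:
```python
from h import *
import cv2
goto(.604,.031,.255,27)
out=[]
for n,(u,v,w,hh) in (("scene",(240,120,100,150)),("top",(220,130,100,100))):
    im=vision.grab_frame(n)[v:v+hh,u:u+w]; out.append(cv2.resize(im,None,fx=4,fy=4,interpolation=cv2.INTER_CUBIC))
o=np.zeros((600,800,3),np.uint8);o[:600,:400]=out[0];o[:400,400:]=out[1]
cv2.imwrite("pics/g2.png",cv2.convertScaleAbs(o,alpha=1.5)[:,:,::-1])
```

```text
t [ 0.1   0.03 -0.3 ] wz -0.001 dyaw 0.06 tilt [-2.1e-03  3.0e-04 -1.0e+00] q [-1.5 25.2 85.6  0.  69.3 61.6] t 4.7
```

View pics/g2.png

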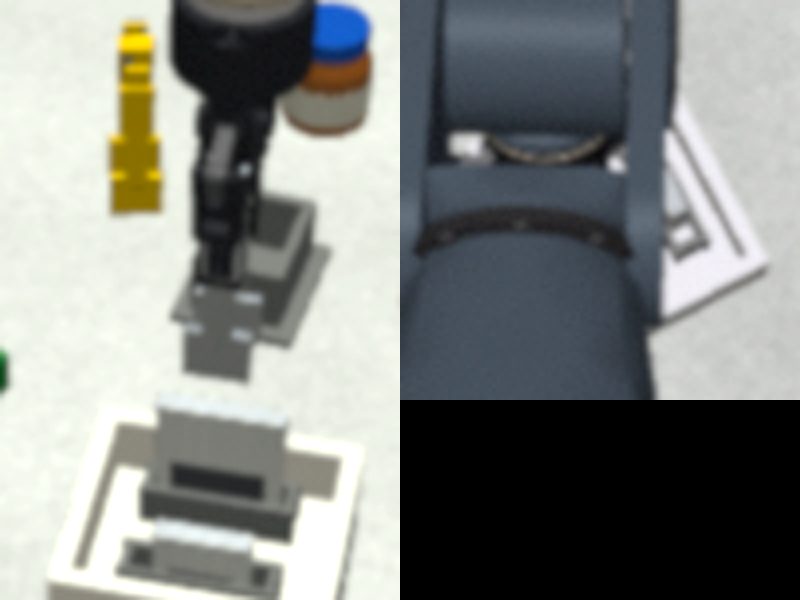

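The jaws hang directly above the tall cassette. In the crop, the near jaw's bottom edge runs (183,373)–(248,381) and the cassette's near top edge runs (155,405)–(287,429). I'll compare both with the model's predictions.

Run:
```python
from h import *
s=monitor.read_state();p=s["tcp_pos"];R=s["tool_rot"]
X=R[:,0];Y=-R[:,1];Z=-R[:,2]
o=p-.0965*Z
crop=lambda P:((proj("scene",P)-[240,120]+.5)*4-.5).round(0).tolist()
w=s["gripper_width"]*.085; g=(w-.026)/2+.007
print("o",o,"jaw near bottom L,R / top L,R",crop([o+X*a-Y*g+Z*z for z in (0,.036) for a in(-.02,.02)]))
c=np.array([.604,.031,.012]); a=np.radians(27);x=np.array([np.cos(a),np.sin(a),0]);y=np.array([-np.sin(a),np.cos(a),0])
print("cas top near L,R far L,R",crop([c+x*i+y*j+[0,0,.1] for j in(-.007,.007) for i in(-.04,.04)]))
```

```text
o [0.60286736 0.03170493 0.15621899] jaw near bottom L,R / top L,R [[186.0, 370.0], [253.0, 381.0], [187.0, 326.0], [256.0, 336.0]]
cas top near L,R far L,R [[157.0, 404.0], [287.0, 425.0], [162.0, 388.0], [291.0, 408.0]]
```

move_arm --rows '[{"wx": 0,"wy": 0,"wz": 0,"tx": 0.1,"ty": 0.1,"tz": 2,"hand": 0.4},{"wx": 0,"wy": 0,"wz": 0,"tx": 0.1,"ty": 0.1,"tz": 4,"hand": 0.4},{"wx": 0,"wy": 0,"wz": 0,"tx": 0.1,"ty": 0.1,"tz": 5.5,"hand": 0.4},{"wx": 0,"wy": 0,"wz": 0,"tx": 0.1,"ty": 0.1,"tz": 7,"hand": 0.4},{"wx": 0,"wy": 0,"wz": 0,"tx": 0.1,"ty": 0.1,"tz": 7.7,"hand": 0.4},{"wx": 0,"wy": 0,"wz": 0,"tx": 0.1,"ty": 0.1,"tz": 7.7,"hand": 0.4},{"wx": 0,"wy": 0,"wz": 0,"tx": 0.1,"ty": 0.1,"tz": 7.7,"hand": 0.4}]'

```text
time_s: 5.38
tcp_pos: [0.6049, 0.0309, 0.1766]
tool_rot: [[0.891, 0.454, 0.0], [0.454, -0.891, 0.0], [0.0, 0.0, -1.0]]
force: [-0.0, -0.3, -1.3]
gripper_width: 0.599
grip_force: 3.7
```

No contact on the way down, so I'll squeeze.

move_arm --rows '[{"wx": 0,"wy": 0,"wz": 0,"tx": 0,"ty": 0,"tz": 0,"hand": 0.48},{"wx": 0,"wy": 0,"wz": 0,"tx": 0,"ty": 0,"tz": 0,"hand": 0.54},{"wx": 0,"wy": 0,"wz": 0,"tx": 0,"ty": 0,"tz": 0,"hand": 0.6},{"wx": 0,"wy": 0,"wz": 0,"tx": 0,"ty": 0,"tz": 0,"hand": 0.65},{"wx": 0,"wy": 0,"wz": 0,"tx": 0,"ty": 0,"tz": 0,"hand": 0.65},{"wx": 0,"wy": 0,"wz": 0,"tx": 0,"ty": 0,"tz": 0,"hand": 0.65}]' --force 50

```text
time_s: 5.88
tcp_pos: [0.6056, 0.0305, 0.1775]
tool_rot: [[0.891, 0.454, 0.002], [0.454, -0.891, 0.0], [0.002, 0.001, -1.0]]
force: [-0.1, 1.4, 6.6]
gripper_width: 0.445
grip_force: 52.1
```

move_arm --rows '[{"wx": 0,"wy": 0,"wz": 0,"tx": 0,"ty": 0,"tz": -0.5,"hand": 0.65},{"wx": 0,"wy": 0,"wz": 0,"tx": 0,"ty": 0,"tz": -1.5,"hand": 0.65},{"wx": 0,"wy": 0,"wz": 0,"tx": 0,"ty": 0,"tz": -3,"hand": 0.65},{"wx": 0,"wy": 0,"wz": 0,"tx": 0,"ty": 0,"tz": -5,"hand": 0.65},{"wx": 0,"wy": 0,"wz": 0,"tx": 0,"ty": 0,"tz": -7,"hand": 0.65},{"wx": 0,"wy": 0,"wz": 0,"tx": 0,"ty": 0,"tz": -9,"hand": 0.65},{"wx": 0,"wy": 0,"wz": 0,"tx": 0,"ty": 0,"tz": -11,"hand": 0.65},{"wx": 0,"wy": 0,"wz": 0,"tx": 0,"ty": 0,"tz": -12,"hand": 0.65},{"wx": 0,"wy": 0,"wz": 0,"tx": 0,"ty": 0,"tz": -12,"hand": 0.65}]'

```text
time_s: 6.63
tcp_pos: [0.6057, 0.0302, 0.2989]
tool_rot: [[0.891, 0.454, 0.004], [0.454, -0.891, -0.0], [0.004, 0.002, -1.0]]
force: [-0.6, 0.2, -2.7]
gripper_width: 0.445
grip_force: 51.6
```

Run:
```python
from h import *
print(monitor.read_state()["tcp_pos"],monitor.read_state()["gripper_width"])
goto(.502,-.296,.29,-7.8)
```

```text
[0.605672   0.03018801 0.29886415] 0.4449761058605741
t [-24.04  24.37   0.85] wz 0.6069 dyaw -34.78 tilt [ 4.2e-03 -2.0e-04 -1.0e+00] q [-1.5 23.2 82.  -0.  74.6 61.5] t 6.6333
```

move_arm --rows '[{"wx": 0,"wy": 0,"wz": 0.03,"tx": -1,"ty": 1,"tz": 0,"hand": 0.65},{"wx": 0,"wy": 0,"wz": 0.08,"tx": -3,"ty": 3,"tz": 0,"hand": 0.65},{"wx": 0,"wy": 0,"wz": 0.15,"tx": -5.5,"ty": 5.6,"tz": 0,"hand": 0.65},{"wx": 0,"wy": 0,"wz": 0.22,"tx": -8.3,"ty": 8.4,"tz": 0,"hand": 0.65},{"wx": 0,"wy": 0,"wz": 0.29,"tx": -11,"ty": 11.2,"tz": 0,"hand": 0.65},{"wx": 0,"wy": 0,"wz": 0.36,"tx": -13.8,"ty": 14,"tz": 0,"hand": 0.65},{"wx": 0,"wy": 0,"wz": 0.43,"tx": -16.6,"ty": 16.8,"tz": 0,"hand": 0.65},{"wx": 0,"wy": 0,"wz": 0.5,"tx": -19.4,"ty": 19.6,"tz": 0,"hand": 0.65},{"wx": 0,"wy": 0,"wz": 0.56,"tx": -22,"ty": 22.3,"tz": 0,"hand": 0.65},{"wx": 0,"wy": 0,"wz": 0.6,"tx": -23.5,"ty": 23.8,"tz": 0,"hand": 0.65},{"wx": 0,"wy": 0,"wz": 0.607,"tx": -24,"ty": 24.4,"tz": 0,"hand": 0.65},{"wx": 0,"wy": 0,"wz": 0.607,"tx": -24,"ty": 24.4,"tz": 0,"hand": 0.65}]'

```text
time_s: 7.63
tcp_pos: [0.5005, -0.2977, 0.2947]
tool_rot: [[0.99, -0.139, -0.002], [-0.139, -0.99, 0.001], [-0.002, -0.001, -1.0]]
force: [-0.7, -0.3, -2.7]
gripper_width: 0.444
grip_force: 51.7
```

Run:
```python
from h import *
import cv2
goto(.502,-.296,.2,-7.8)
out=[]
for n,(u,v,w,hh) in (("scene",(130,190,100,150)),("top",(320,170,100,100))):
    im=vision.grab_frame(n)[v:v+hh,u:u+w]; out.append(cv2.resize(im,None,fx=4,fy=4,interpolation=cv2.INTER_CUBIC))
o=np.zeros((600,800,3),np.uint8);o[:600,:400]=out[0];o[:400,400:]=out[1]
cv2.imwrite("pics/g3.png",cv2.convertScaleAbs(o,alpha=1.5)[:,:,::-1])
s=monitor.read_state();p=s["tcp_pos"];R=s["tool_rot"]
X=R[:,0];Y=-R[:,1];Z=-R[:,2]
crop=lambda P:((proj("scene",P)-[130,190]+.5)*4-.5).round(0).tolist()
c=p-Z*(.0985+.066)
print("cas bottom near L,R; top near",crop([c+X*i-Y*.007+Z*k for k in (0,.1) for i in(-.04,.04)]))
c=np.array([.502,-.2959,0]); a=np.radians(-7.76);x=np.array([np.cos(a),np.sin(a),0]);y=np.array([-np.sin(a),np.cos(a),0])
L=[(1,1),(1,-1),(-1,-1),(-1,1)]
print("foot top",crop([c+x*i*.07+y*j*.0425+[0,0,.008] for i,j in L]))
print("lip outer",crop([c+x*i*.0525+y*j*.0195+[0,0,.06] for i,j in L]))
```

```text
t [ 0.15 -0.18  9.47] wz -0.0031 dyaw 0.18 tilt [-0.0019  0.001  -1.    ] q [-35.3  20.9  85.9  -0.   73.3  62.7] t 7.6333
cas bottom near L,R; top near [[90.0, 314.0], [175.0, 401.0], [58.0, 190.0], [147.0, 279.0]]
foot top [[306.0, 515.0], [184.0, 603.0], [45.0, 450.0], [165.0, 372.0]]
lip outer [[245.0, 466.0], [187.0, 507.0], [80.0, 393.0], [137.0, 356.0]]
```

View pics/g3.png

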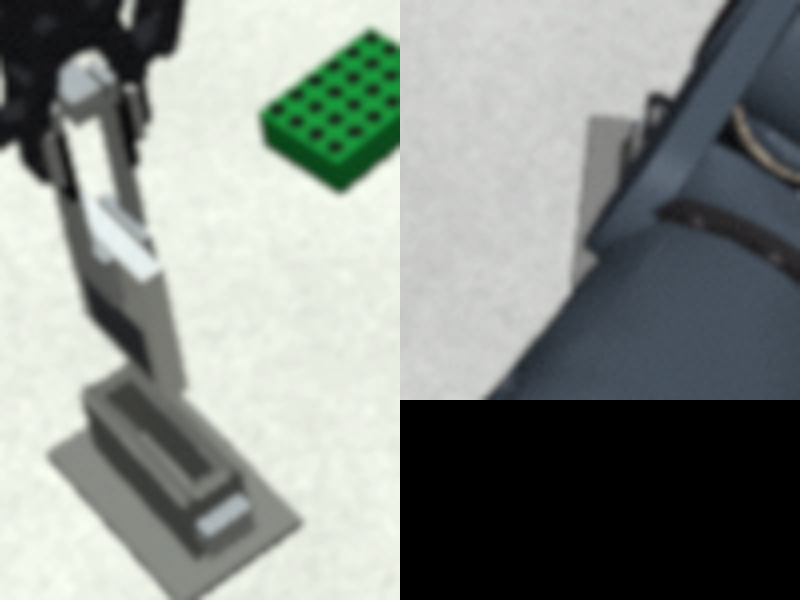

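The cassette hangs upright above the case, and the sleeve mouth shows at about (107–215, 376–480) in the crop. I'll go closer and overlay the model for a fine check.

move_arm --rows '[{"wx": 0,"wy": 0,"wz": -0.003,"tx": 0.1,"ty": -0.1,"tz": 1,"hand": 0.65},{"wx": 0,"wy": 0,"wz": -0.003,"tx": 0.1,"ty": -0.1,"tz": 2.5,"hand": 0.65},{"wx": 0,"wy": 0,"wz": -0.003,"tx": 0.1,"ty": -0.1,"tz": 4,"hand": 0.65},{"wx": 0,"wy": 0,"wz": -0.003,"tx": 0.1,"ty": -0.1,"tz": 4,"hand": 0.65},{"wx": 0,"wy": 0,"wz": -0.003,"tx": 0.1,"ty": -0.1,"tz": 4,"hand": 0.65}]'

```text
time_s: 8.15
tcp_pos: [0.503, -0.294, 0.2553]
tool_rot: [[0.991, -0.131, -0.002], [-0.131, -0.991, 0.001], [-0.002, -0.001, -1.0]]
force: [-0.2, -0.4, -3.0]
gripper_width: 0.444
grip_force: 51.5
```

```bash
cat > ov.py <<'E'
from h import *
import cv2,sys
def overlay(name,u,v,w,hh,f,wires):
    im=vision.grab_frame("scene")[v:v+hh,u:u+w]
    im=cv2.convertScaleAbs(cv2.resize(im,None,fx=f,fy=f,interpolation=cv2.INTER_CUBIC),alpha=1.6)
    raw=im.copy()
    for P,col in wires:
        q=((proj("scene",P)-[u,v]+.5)*f-.5).round().astype(int); cv2.polylines(im,[q.reshape(-1,1,2)],True,col,1)
    cv2.imwrite(name,np.hstack([raw,im])[:,:,::-1])
def rect(c,x,y,dx,dy): return [c+x*i*dx/2+y*j*dy/2 for i,j in((1,1),(1,-1),(-1,-1),(-1,1))]
E
python3 - <<'E'
from ov import *
s=monitor.read_state();p=s["tcp_pos"];R=s["tool_rot"];X=R[:,0];Y=-R[:,1];Z=-R[:,2]
b=p-Z*.1645
a=np.radians(-7.76);x=np.array([np.cos(a),np.sin(a),0]);y=np.array([-np.sin(a),np.cos(a),0]);k=np.array([.502,-.2959,0]);z=np.array([0,0,1])
W=[(rect(b,X,Y,.08,.014),(255,0,0)),(rect(b+Z*.1,X,Y,.08,.014),(255,0,0)),(rect(k+z*.008,x,y,.14,.085),(0,0,255)),(rect(k+z*.066,x,y,.0945,.0285),(0,255,0)),(rect(k+z*.06,x,y,.0845,.0185),(0,255,0)),(rect(k+z*.06,x,y,.105,.039),(0,255,255))]
overlay("pics/g4.png",138,225,76,116,5,W); print(p,b,s["force"]); goto(.502,-.296,.2,-7.8)
E
```

```text
[ 0.50296465 -0.29403026  0.2552882 ] [ 0.50271773 -0.29383975  0.0907885 ] [-0.21764004 -0.37195942 -2.95302496]
t [-0.11  0.17  5.62] wz 0.0043 dyaw -0.25 tilt [-1.e-04  2.e-04 -1.e+00] q [-34.9  22.8  88.7   0.   68.6  62.6] t 8.2
```

View pics/g4.png

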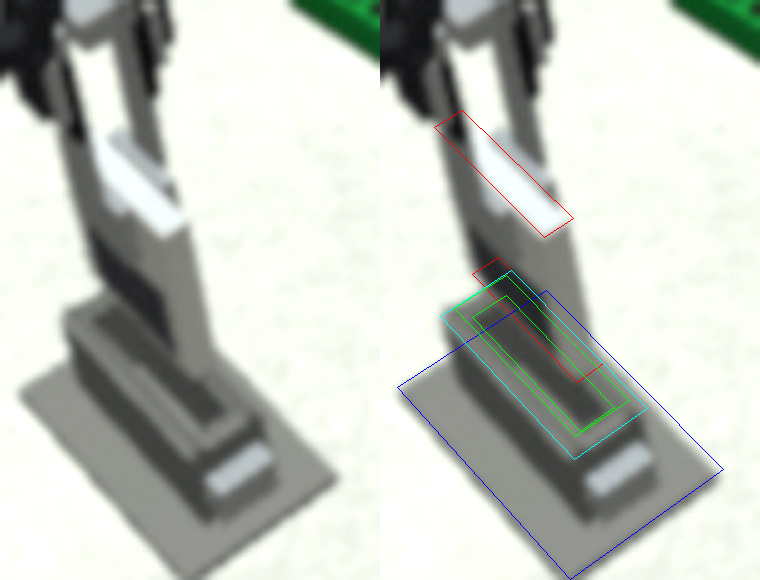

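move_arm --rows '[{"wx": 0,"wy": 0,"wz": 0.004,"tx": 0.18,"ty": 0.25,"tz": 0,"hand": 0.65},{"wx": 0,"wy": 0,"wz": 0.004,"tx": 0.18,"ty": 0.25,"tz": 1,"hand": 0.65},{"wx": 0,"wy": 0,"wz": 0.004,"tx": 0.18,"ty": 0.25,"tz": 2,"hand": 0.65},{"wx": 0,"wy": 0,"wz": 0.004,"tx": 0.18,"ty": 0.25,"tz": 2.5,"hand": 0.65},{"wx": 0,"wy": 0,"wz": 0.004,"tx": 0.18,"ty": 0.25,"tz": 3,"hand": 0.65},{"wx": 0,"wy": 0,"wz": 0.004,"tx": 0.18,"ty": 0.25,"tz": 3,"hand": 0.65}]'

```text
time_s: 8.7
tcp_pos: [0.5039, -0.2977, 0.2247]
tool_rot: [[0.991, -0.137, -0.002], [-0.137, -0.991, 0.001], [-0.002, -0.001, -1.0]]
force: [-0.3, -1.3, -2.3]
gripper_width: 0.444
grip_force: 51.6
```

move_arm --rows '[{"wx": 0,"wy": 0,"wz": 0,"tx": 0,"ty": 0,"tz": 0.3,"hand": 0.65},{"wx": 0,"wy": 0,"wz": 0,"tx": 0,"ty": 0,"tz": 0.6,"hand": 0.65},{"wx": 0,"wy": 0,"wz": 0,"tx": 0,"ty": 0,"tz": 0.9,"hand": 0.65},{"wx": 0,"wy": 0,"wz": 0,"tx": 0,"ty": 0,"tz": 0.9,"hand": 0.65}]'

```text
time_s: 9.03
tcp_pos: [0.5042, -0.2978, 0.2165]
tool_rot: [[0.991, -0.137, -0.001], [-0.137, -0.991, 0.0], [-0.001, -0.0, -1.0]]
force: [-0.5, 0.3, -3.4]
gripper_width: 0.442
grip_force: 51.3
```

move_arm --rows '[{"wx": 0,"wy": 0,"wz": 0,"tx": 0,"ty": 0,"tz": 0.5,"hand": 0.65},{"wx": 0,"wy": 0,"wz": 0,"tx": 0,"ty": 0,"tz": 1.0,"hand": 0.65},{"wx": 0,"wy": 0,"wz": 0,"tx": 0,"ty": 0,"tz": 1.5,"hand": 0.65},{"wx": 0,"wy": 0,"wz": 0,"tx": 0,"ty": 0,"tz": 2.0,"hand": 0.65},{"wx": 0,"wy": 0,"wz": 0,"tx": 0,"ty": 0,"tz": 2.0,"hand": 0.65}]'

```text
time_s: 9.45
tcp_pos: [0.5039, -0.2976, 0.1958]
tool_rot: [[0.991, -0.137, -0.002], [-0.137, -0.991, 0.001], [-0.002, -0.001, -1.0]]
force: [-0.6, 0.2, -2.8]
gripper_width: 0.445
grip_force: 51.8
```

move_arm --rows '[{"wx": 0,"wy": 0,"wz": 0,"tx": 0,"ty": 0,"tz": 0.5,"hand": 0.65},{"wx": 0,"wy": 0,"wz": 0,"tx": 0,"ty": 0,"tz": 1.0,"hand": 0.65},{"wx": 0,"wy": 0,"wz": 0,"tx": 0,"ty": 0,"tz": 1.5,"hand": 0.65},{"wx": 0,"wy": 0,"wz": 0,"tx": 0,"ty": 0,"tz": 1.8,"hand": 0.65},{"wx": 0,"wy": 0,"wz": 0,"tx": 0,"ty": 0,"tz": 1.8,"hand": 0.65}]'

```text
time_s: 9.87
tcp_pos: [0.504, -0.2977, 0.1782]
tool_rot: [[0.991, -0.137, -0.001], [-0.137, -0.991, 0.001], [-0.001, -0.001, -1.0]]
force: [0.3, -0.1, -3.4]
gripper_width: 0.442
grip_force: 51.8
```

move_arm --rows '[{"wx": 0,"wy": 0,"wz": 0,"tx": 0,"ty": 0,"tz": 0.15,"hand": 0.65},{"wx": 0,"wy": 0,"wz": 0,"tx": 0,"ty": 0,"tz": 0.3,"hand": 0.65},{"wx": 0,"wy": 0,"wz": 0,"tx": 0,"ty": 0,"tz": 0.4,"hand": 0.65},{"wx": 0,"wy": 0,"wz": 0,"tx": 0,"ty": 0,"tz": 0.45,"hand": 0.65},{"wx": 0,"wy": 0,"wz": 0,"tx": 0,"ty": 0,"tz": 0.45,"hand": 0.65}]'

```text
time_s: 10.28
tcp_pos: [0.5043, -0.2979, 0.1745]
tool_rot: [[0.991, -0.137, -0.0], [-0.137, -0.991, 0.0], [-0.0, -0.0, -1.0]]
force: [-0.6, -1.3, -3.2]
gripper_width: 0.442
grip_force: 51.4
```

move_arm --rows '[{"wx": 0,"wy": 0,"wz": 0,"tx": 0,"ty": 0,"tz": 0.1,"hand": 0.65},{"wx": 0,"wy": 0,"wz": 0,"tx": 0,"ty": 0,"tz": 0.2,"hand": 0.65},{"wx": 0,"wy": 0,"wz": 0,"tx": 0,"ty": 0,"tz": 0.25,"hand": 0.65},{"wx": 0,"wy": 0,"wz": 0,"tx": 0,"ty": 0,"tz": 0.25,"hand": 0.65}]'

```text
time_s: 10.62
tcp_pos: [0.5046, -0.2982, 0.1735]
tool_rot: [[0.991, -0.137, 0.001], [-0.137, -0.991, -0.001], [0.001, 0.001, -1.0]]
force: [-3.0, 3.1, 11.0]
gripper_width: 0.444
grip_force: 52.8
```

move_arm --rows '[{"wx": 0,"wy": 0,"wz": 0,"tx": 0,"ty": 0,"tz": -0.1,"hand": 0.55},{"wx": 0,"wy": 0,"wz": 0,"tx": 0,"ty": 0,"tz": -0.1,"hand": 0.5},{"wx": 0,"wy": 0,"wz": 0,"tx": 0,"ty": 0,"tz": -0.1,"hand": 0.45},{"wx": 0,"wy": 0,"wz": 0,"tx": 0,"ty": 0,"tz": -0.1,"hand": 0.4},{"wx": 0,"wy": 0,"wz": 0,"tx": 0,"ty": 0,"tz": -0.1,"hand": 0.4},{"wx": 0,"wy": 0,"wz": 0,"tx": 0,"ty": 0,"tz": -0.1,"hand": 0.4},{"wx": 0,"wy": 0,"wz": 0,"tx": 0,"ty": 0,"tz": -0.1,"hand": 0.4}]'

```text
time_s: 11.2
tcp_pos: [0.5043, -0.2979, 0.173]
tool_rot: [[0.991, -0.137, -0.0], [-0.137, -0.991, 0.0], [-0.0, -0.0, -1.0]]
force: [0.6, 0.5, -1.7]
gripper_width: 0.602
grip_force: 3.8
```

move_arm --rows '[{"wx": 0,"wy": 0,"wz": 0,"tx": 0,"ty": 0,"tz": -0.5,"hand": 0.4},{"wx": 0,"wy": 0,"wz": 0,"tx": 0,"ty": 0,"tz": -1,"hand": 0.4},{"wx": 0,"wy": 0,"wz": 0,"tx": 0,"ty": 0,"tz": -1.5,"hand": 0.4},{"wx": 0,"wy": 0,"wz": 0,"tx": 0,"ty": 0,"tz": -2.5,"hand": 0.4},{"wx": 0,"wy": 0,"wz": 0,"tx": 0,"ty": 0,"tz": -3.5,"hand": 0.4},{"wx": 0,"wy": 0,"wz": 0,"tx": 0,"ty": 0,"tz": -5,"hand": 0.4},{"wx": 0,"wy": 0,"wz": 0,"tx": 0,"ty": 0,"tz": -7,"hand": 0.4},{"wx": 0,"wy": 0,"wz": 0,"tx": 0,"ty": 0,"tz": -9,"hand": 0.4},{"wx": 0,"wy": 0,"wz": 0,"tx": 0,"ty": 0,"tz": -9,"hand": 0.4}]'

```text
time_s: 11.95
tcp_pos: [0.5056, -0.2988, 0.2681]
tool_rot: [[0.991, -0.137, 0.006], [-0.137, -0.991, -0.004], [0.006, 0.003, -1.0]]
force: [0.1, -0.4, -1.0]
gripper_width: 0.6
grip_force: 3.8
```

Run:
```python
from ov import *
a=np.radians(-7.76);x=np.array([np.cos(a),np.sin(a),0]);y=np.array([-np.sin(a),np.cos(a),0]);k=np.array([.5035,-.298,0]);z=np.array([0,0,1])
W=[(rect(k+z*.108,x,y,.08,.014),(255,0,0))]
overlay("pics/g5.png",138,225,76,116,5,W); goto(.4825,.2303,.263,20)
```

```text
t [ -9.47 -52.07   0.12] wz -0.4863 dyaw 27.86 tilt [ 0.0037 -0.0026 -1.    ] q [-35.1  22.5  87.6   0.   69.6  62.7] t 12.0
```

View pics/g5.png

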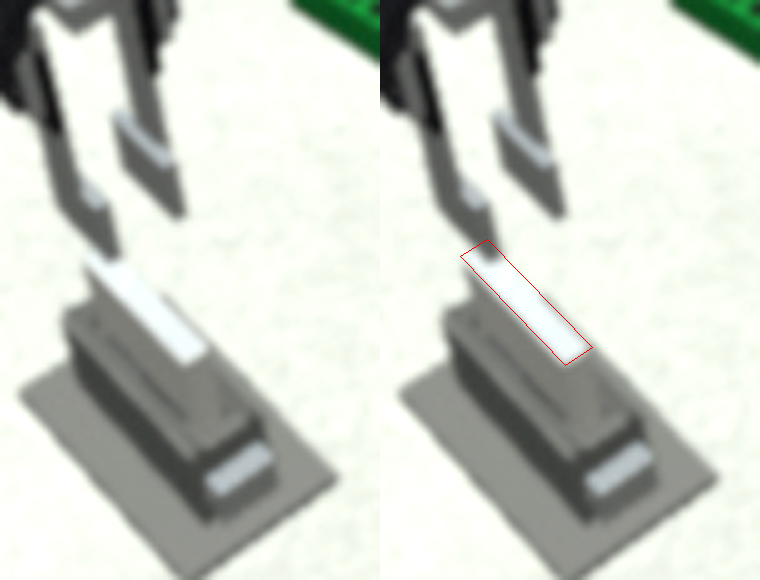

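The cassette sits fully home in the case, with its top face matching the z=108 mm prediction, and the tongs are clear of it. Now I'll take them back to the stand.

move_arm --rows '[{"wx": 0,"wy": 0,"wz": -0.02,"tx": -0.4,"ty": -2,"tz": 0,"hand": 0.4},{"wx": 0,"wy": 0,"wz": -0.05,"tx": -1,"ty": -5.5,"tz": 0,"hand": 0.4},{"wx": 0,"wy": 0,"wz": -0.09,"tx": -1.7,"ty": -9.2,"tz": 0,"hand": 0.4},{"wx": 0,"wy": 0,"wz": -0.12,"tx": -2.3,"ty": -13,"tz": 0,"hand": 0.4},{"wx": 0,"wy": 0,"wz": -0.16,"tx": -3,"ty": -16.8,"tz": 0,"hand": 0.4},{"wx": 0,"wy": 0,"wz": -0.19,"tx": -3.7,"ty": -20.6,"tz": 0,"hand": 0.4},{"wx": 0,"wy": 0,"wz": -0.23,"tx": -4.4,"ty": -24.4,"tz": 0,"hand": 0.4},{"wx": 0,"wy": 0,"wz": -0.26,"tx": -5.1,"ty": -28.2,"tz": 0,"hand": 0.4},{"wx": 0,"wy": 0,"wz": -0.3,"tx": -5.8,"ty": -32,"tz": 0,"hand": 0.4},{"wx": 0,"wy": 0,"wz": -0.33,"tx": -6.5,"ty": -35.8,"tz": 0,"hand": 0.4},{"wx": 0,"wy": 0,"wz": -0.37,"tx": -7.2,"ty": -39.6,"tz": 0,"hand": 0.4},{"wx": 0,"wy": 0,"wz": -0.39,"tx": -7.5,"ty": -41,"tz": 0,"hand": 0.4}]'

```text
time_s: 13.0
tcp_pos: [0.4851, 0.1222, 0.2624]
tool_rot: [[0.967, 0.254, -0.001], [0.254, -0.967, 0.001], [-0.001, -0.001, -1.0]]
force: [0.5, 0.6, -1.2]
gripper_width: 0.6
grip_force: 3.8
```

```bash
python3 -c "
from h import *
goto(.4825,.2303,.263,20)"
```

```text
t [  2.5  -10.52  -0.05] wz -0.0918 dyaw 5.26 tilt [-1.e-03  8.e-04 -1.e+00] q [8.800e+00 1.370e+01 1.004e+02 1.000e-01 6.600e+01 8.400e+01] t 13.0
```

move_arm --rows '[{"wx": 0,"wy": 0,"wz": -0.04,"tx": 0.8,"ty": -3.5,"tz": 0,"hand": 0.4},{"wx": 0,"wy": 0,"wz": -0.07,"tx": 1.6,"ty": -7,"tz": 0,"hand": 0.4},{"wx": 0,"wy": 0,"wz": -0.09,"tx": 2.4,"ty": -9.8,"tz": 0,"hand": 0.4},{"wx": 0,"wy": 0,"wz": -0.09,"tx": 2.4,"ty": -10.2,"tz": 0,"hand": 0.4},{"wx": 0,"wy": 0,"wz": -0.09,"tx": 2.4,"ty": -10.2,"tz": 0,"hand": 0.4},{"wx": 0,"wy": 0,"wz": -0.09,"tx": 2.4,"ty": -10.2,"tz": 0,"hand": 0.4}]'

```text
time_s: 13.5
tcp_pos: [0.4835, 0.2228, 0.2624]
tool_rot: [[0.942, 0.336, -0.001], [0.336, -0.942, -0.001], [-0.001, 0.0, -1.0]]
force: [-0.0, 0.0, -1.9]
gripper_width: 0.603
grip_force: 3.8
```

```bash
python3 -c "
from h import *
goto(.4825,.2303,.108,20)"
```

```text
t [ 0.18 -0.74 15.44] wz -0.0059 dyaw 0.34 tilt [-1.1e-03 -7.0e-04 -1.0e+00] q [19.7 17.1 95.8 -0.  67.1 90.1] t 13.5
```

move_arm --rows '[{"wx": 0,"wy": 0,"wz": -0.006,"tx": 0.2,"ty": -0.7,"tz": 0,"hand": 0.4},{"wx": 0,"wy": 0,"wz": -0.006,"tx": 0.2,"ty": -0.7,"tz": 2,"hand": 0.4},{"wx": 0,"wy": 0,"wz": -0.006,"tx": 0.2,"ty": -0.7,"tz": 4.5,"hand": 0.4},{"wx": 0,"wy": 0,"wz": -0.006,"tx": 0.2,"ty": -0.7,"tz": 7.5,"hand": 0.4},{"wx": 0,"wy": 0,"wz": -0.006,"tx": 0.2,"ty": -0.7,"tz": 9,"hand": 0.4},{"wx": 0,"wy": 0,"wz": -0.006,"tx": 0.2,"ty": -0.7,"tz": 9,"hand": 0.4}]'

```text
time_s: 14.0
tcp_pos: [0.4819, 0.2292, 0.17]
tool_rot: [[0.94, 0.341, -0.005], [0.341, -0.94, -0.002], [-0.006, 0.0, -1.0]]
force: [-0.4, 0.4, -1.5]
gripper_width: 0.601
grip_force: 3.8
```

```bash
python3 -c "
from h import *
goto(.4825,.2303,.108,20)"
```

```text
t [ 0.13 -0.08  6.2 ] wz -0.0016 dyaw 0.09 tilt [-0.0053 -0.002  -1.    ] q [ 20.4  23.6 100.9  -0.   55.9  90.5] t 14.0
```

move_arm --rows '[{"wx": 0,"wy": 0,"wz": 0,"tx": 0,"ty": 0,"tz": 1.5,"hand": 0.4},{"wx": 0,"wy": 0,"wz": 0,"tx": 0,"ty": 0,"tz": 3,"hand": 0.4},{"wx": 0,"wy": 0,"wz": 0,"tx": 0,"ty": 0,"tz": 4.5,"hand": 0.4},{"wx": 0,"wy": 0,"wz": 0,"tx": 0,"ty": 0,"tz": 5.6,"hand": 0.4},{"wx": 0,"wy": 0,"wz": 0,"tx": 0,"ty": 0,"tz": 5.9,"hand": 0.4},{"wx": 0,"wy": 0,"wz": 0,"tx": 0,"ty": 0,"tz": 5.9,"hand": 0.4}]'

```text
time_s: 14.5
tcp_pos: [0.4835, 0.2303, 0.1142]
tool_rot: [[0.94, 0.341, -0.0], [0.341, -0.94, -0.0], [-0.0, 0.0, -1.0]]
force: [-0.1, 0.1, -1.3]
gripper_width: 0.596
grip_force: 3.8
```

move_arm --rows '[{"wx": 0,"wy": 0,"wz": 0,"tx": 0,"ty": 0,"tz": 0.15,"hand": 0.4},{"wx": 0,"wy": 0,"wz": 0,"tx": 0,"ty": 0,"tz": 0.3,"hand": 0.4},{"wx": 0,"wy": 0,"wz": 0,"tx": 0,"ty": 0,"tz": 0.3,"hand": 0.4}]'

```text
time_s: 14.75
tcp_pos: [0.4836, 0.2306, 0.1116]
tool_rot: [[0.94, 0.342, 0.001], [0.342, -0.94, 0.0], [0.001, -0.0, -1.0]]
force: [0.1, -0.0, -1.7]
gripper_width: 0.599
grip_force: 3.8
```

move_arm --rows '[{"wx": 0,"wy": 0,"wz": 0,"tx": 0,"ty": 0,"tz": 0.2,"hand": 0.4},{"wx": 0,"wy": 0,"wz": 0,"tx": 0,"ty": 0,"tz": 0.4,"hand": 0.4},{"wx": 0,"wy": 0,"wz": 0,"tx": 0,"ty": 0,"tz": 0.5,"hand": 0.4},{"wx": 0,"wy": 0,"wz": 0,"tx": 0,"ty": 0,"tz": 0.5,"hand": 0.4}]'

```text
time_s: 15.08
tcp_pos: [0.4832, 0.2305, 0.1059]
tool_rot: [[0.94, 0.342, -0.0], [0.342, -0.94, -0.0], [-0.0, -0.0, -1.0]]
force: [0.3, -0.1, -1.2]
gripper_width: 0.604
grip_force: 3.8
```

move_arm --rows '[{"wx": 0,"wy": 0,"wz": 0,"tx": 0,"ty": 0,"tz": 0.1,"hand": 0.4},{"wx": 0,"wy": 0,"wz": 0,"tx": 0,"ty": 0,"tz": 0.2,"hand": 0.4},{"wx": 0,"wy": 0,"wz": 0,"tx": 0,"ty": 0,"tz": 0.2,"hand": 0.4}]'

```text
time_s: 15.33
tcp_pos: [0.4837, 0.2307, 0.1044]
tool_rot: [[0.94, 0.342, 0.001], [0.342, -0.94, 0.0], [0.001, -0.0, -1.0]]
force: [-0.5, 0.1, 2.2]
gripper_width: 0.596
grip_force: 4.0
```

The tongs are standing on the well floor, so I'll release and back off.

move_arm --rows '[{"wx": 0,"wy": 0,"wz": 0,"tx": 0,"ty": 0,"tz": 0,"hand": 0.3},{"wx": 0,"wy": 0,"wz": 0,"tx": 0,"ty": 0,"tz": 0,"hand": 0.2},{"wx": 0,"wy": 0,"wz": 0,"tx": 0,"ty": 0,"tz": 0,"hand": 0.1},{"wx": 0,"wy": 0,"wz": 0,"tx": 0,"ty": 0,"tz": 0,"hand": 0},{"wx": 0,"wy": 0,"wz": 0,"tx": 0,"ty": 0,"tz": 0,"hand": 0},{"wx": 0,"wy": 0,"wz": 0,"tx": 0,"ty": 0,"tz": 0,"hand": 0}]'

```text
time_s: 15.83
tcp_pos: [0.4833, 0.2305, 0.1041]
tool_rot: [[0.94, 0.342, -0.0], [0.342, -0.94, -0.0], [-0.0, 0.0, -1.0]]
force: [0.3, 0.7, 0.5]
gripper_width: 1.001
grip_force: 0.0
```

move_arm --rows '[{"wx": 0,"wy": 0,"wz": 0,"tx": 0,"ty": 0,"tz": -1,"hand": 0},{"wx": 0,"wy": 0,"wz": 0,"tx": 0,"ty": 0,"tz": -3,"hand": 0},{"wx": 0,"wy": 0,"wz": 0,"tx": 0,"ty": 0,"tz": -6,"hand": 0},{"wx": 0,"wy": 0,"wz": 0,"tx": 0,"ty": 0,"tz": -9,"hand": 0},{"wx": 0,"wy": 0,"wz": 0,"tx": 0,"ty": 0,"tz": -12,"hand": 0},{"wx": 0,"wy": 0,"wz": 0,"tx": 0,"ty": 0,"tz": -15,"hand": 0},{"wx": 0,"wy": 0,"wz": 0,"tx": 0,"ty": 0,"tz": -17,"hand": 0},{"wx": 0,"wy": 0,"wz": 0,"tx": 0,"ty": 0,"tz": -17,"hand": 0},{"wx": 0,"wy": 0,"wz": 0,"tx": 0,"ty": 0,"tz": -17,"hand": 0}]'

```text
time_s: 16.58
tcp_pos: [0.4836, 0.2306, 0.2755]
tool_rot: [[0.94, 0.342, 0.002], [0.342, -0.94, 0.001], [0.002, 0.0, -1.0]]
force: [0.0, 0.4, -0.3]
gripper_width: 1.0
grip_force: 0.0
```

Run:
```python
from h import *
import cv2
im=vision.grab_frame("scene"); cv2.imwrite("pics/f.png",cv2.convertScaleAbs(cv2.resize(im[90:350,130:430],None,fx=2.3,fy=2.3,interpolation=cv2.INTER_CUBIC),alpha=1.3)[:,:,::-1])
```

```text
(no output)
```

View pics/f.png

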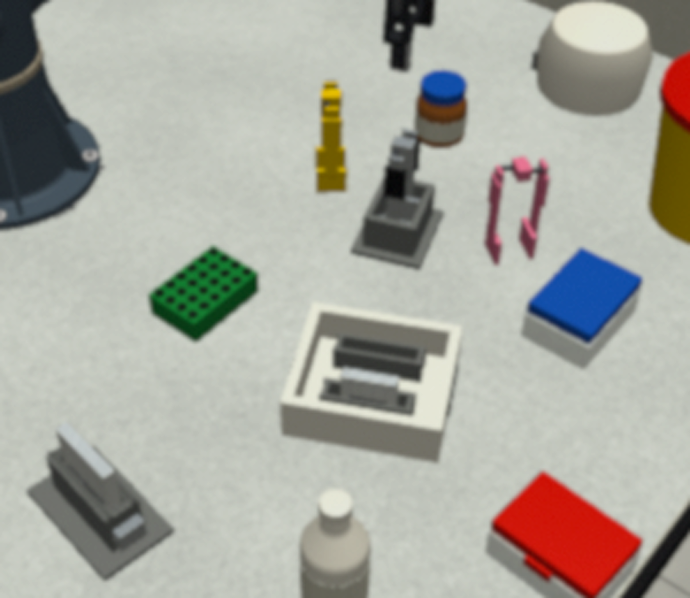

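The final view shows the cassette home in the case (85,455), the tongs standing in their stand (400,170) and the small cassette still in place (370,385). The gripper is well clear of everything.

```bash
python3 -c "
from rig import finish_job
print(finish_job())"
```

```text
the job is handed in; nothing more can be done
None
```

The job is handed in: the tall cassette is fully home in the carrier case, the tongs are back in their stand jaws down and released, and nothing else on the bench moved that I could see; it took about 17 s of the 64 s allowed.

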